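# Sweep the red caps into the catch tray

## Robot

A 6-joint arm with a two-finger parallel gripper is mounted at the origin on a cart in front of the work surface, level with it; the furniture and walls round the work are solid. World frame = base frame: x ahead of the robot, y to its left, z up, the work surface at z = 0. Lengths are in m, angles in degrees, forces in N, time in s.
With the tool pointing down it reaches from about 0.25 to 0.725 m from the base axis. Payload 9.7 kg.
Tool frame: the origin (TCP) lies on the centre line of the jaws, within the pads' length; the fingertips stand bot.nose_length ahead of it and the grasp point (between the pads) lies 11 mm behind it (bot.nose_length is the distance from the TCP to the fingertips, in m); z points along the fingers, y is the line along which they close (so a half turn about z gives the same grasp; the last joint's range is limited). The gripper opens to 85 mm and grips with 20 to 120 N. Pads are 22 mm wide; open, the fingers measure 114 mm over their backs; the gripper's body (76 mm by 85 mm) begins 54 mm behind the grasp point. The pads swing forward as they close: fully open they stand 13 mm farther back than shut.
Start: joints at [-75.287, 4.979, 10.078, 95.1, 0, 90], TCP at [0.14, -0.532, 0.239] pointing down, gripper open.
Joint ranges: [-179.16, 179.16], [-48.56, 103.87], [-65.8, 70.77], [-126.05, 130.52], [-82.76, 87.17], [-180, 180]. Speed limits (degrees/s): [127.2, 127.2, 147.25, 180, 180, 180].

## Interface

Orientations are given as [roll, pitch, yaw] about the fixed x, y, z axes, in that order (R = Rz(yaw) Ry(pitch) Rx(roll)).
In Python, from workcell import bot gives the robot as it stands. The module is installed in compiled form; this text tells all that it offers.
- The arm moves only by the shell command python3 -m inch 'ROWS' [OPENING] [FORCE]. ROWS is JSON, a list of rows, each a list of 4 numbers: the shift along the world's x, y, z in cm, then the turn about the world's z in degrees. A call has exactly 8 rows; each row is the pose to reach, as a shift and turn from the pose commanded when the call began; what a row does not reach only later rows make up. A row lasts 1/8 s, in which the tool goes at most 62.5 mm and 10.7 degrees, less where a joint would pass 70% of its speed; a pose out of reach is approached as far as the arm can. A call with a gripper value outside its range is refused whole. OPENING is the finger opening in cm, from 0 to 8.54, set as the call begins (- or left out, the last holds). The fingers move at their own pace and stop on an object; FORCE is the grip in N (left out, the last holds). Time passes only in rows, so rows that repeat a pose let the fingers close, or fill a call up. It gives the time, the measured TCP pose, the force, the opening and the grip force at its end, in the units of the state.
- bot.get_obs(): the state, without advancing time (a new reading comes with each control period).
- bot.camera(name): name is "side" or "top"; returns a dict with "img" (400x640x3 uint8, red, green, blue), "fovy" (degrees; the focal length in pixels is half the picture's height over the tangent of half this angle, whatever the lens; pixels are square), "cx", "cy" (the principal point, pixels), "R" (3x3) and "t" (3): a world point X has camera coordinates R X + t. Camera axes: x right, y down, z forward; pixel columns grow to the right and rows downward; lengths in m; the calibration is good to about 2 mm. A picture is of the moment at which its call begins. There is no depth.
- bot.job_done(): hands the job in; it is judged then, once.
Trained networks look in a picture, given as the dict that the camera call returned (one of the last four; its "shot" number tells which), for a name from the list of things; names that differ only in an ending like _2 or _b are one class to them, and where a whole thing is asked for, a point or a joint stands for the part that bears it (a point fixed in the world has none). Each returns a list of dicts, best first, with "score" (0 to 1); they miss things now and then, are a little off and sometimes report something else, mostly with a low value. They report only what shows in the picture. A call takes as long as a camera call. They do not tell look-alikes from the thing itself.
- bot.find_in(thing, picture): "point" ([column, row] in pixels, amid what is visible of it).
- bot.landmark_of(thing, picture): "point" ([column, row] in pixels: a listed point, or the origin of a listed thing).
The state is a dict: "time": time; "q": joint angles; "qd": joint speeds; "joint_efforts": joint torques, N m; "ee_pos": TCP position; "tcp_rot": TCP orientation; "wrist_force": force on the tool from outside, world axes, zero at the start; "torque": the same for the moment, N m; "opening": finger opening in m; "grasp_force": force on a finger pad.
Only numpy, scipy, OpenCV 4.12 (cv2) and the standard library are available. Lean on these libraries where they do the work, as an engineer would, in place of code of your own. Each camera call takes 0.05 s, during which the arm holds its last target. There are 200 camera calls.

## Task

With closed fingers, sweep the three loose red bottle caps along the bench through the open mouth of the steel catch tray, until every one lies flat and wholly inside it, none sticking out of the mouth. Push them only, never lift them, do not bang into the tray, and leave the blue cap, the white jar and the tweezers where they are.

Things in the scene. Friction and masses are not known exactly. Their poses are not given: they have to be found in the camera images.
- tray: fixed steel tray: thin floor flush with the bench, 29 mm high walls on three sides with a 6 mm rolled rim; the side facing its own +y is the open mouth, without a step. Outside 176 mm (x) by 126 mm (y); inside 167 mm wide (x = +-0.0835), from y = -0.058 (rear wall) to +0.063 (line of the mouth). Origin on the bench at the centre of the footprint; z up
- red_cap_1: loose red plastic bottle screw cap lying flat, 38 mm across its foot (36 above it), 16 mm high, about 20 g, slides on the bench without tipping when pushed low with a fingertip; origin at the centre of its underside
- red_cap_2: loose red plastic bottle screw cap lying flat, 38 mm across its foot (36 above it), 16 mm high, about 20 g, slides on the bench without tipping when pushed low with a fingertip; origin at the centre of its underside
- red_cap_3: loose red plastic bottle screw cap lying flat, 38 mm across its foot (36 above it), 16 mm high, about 20 g, slides on the bench without tipping when pushed low with a fingertip; origin at the centre of its underside
- blue_cap: loose blue plastic bottle screw cap lying flat, 38 mm across its foot (36 above it), 16 mm high, about 20 g, slides on the bench without tipping when pushed low with a fingertip; origin at the centre of its underside. It stays where it is
- jar: white screw-lid jar, 70 mm across, 66 mm high, loose, standing beyond the caps; origin at the centre of its underside. A bystander. (Fixed, not listed: a crock of tall utensils near x = 0.65, y = 0.26, some 0.3 m high; a yellow pot 125 mm high near x = 0.42, y = 0.36; bottles at x = 0.68 and beyond)
- tweezers_1: steel tweezers lying flat near the front edge of the bench, 132 mm along their own y, 11 mm wide, 10 mm high, loose; origin at the middle of the underside. A bystander
There are look-alikes about, which are no part of the job. Leave any black or brown look-alike of the red_cap_1 alone.

How it is judged (in metres and radians):
At the end, for the whole second after the job is handed in: All three red caps lie flat on the tray's floor (tilt under 0.15 rad, underside below 6 mm) and at rest, wholly between its walls, sticking out of the mouth by no more than 5 mm; the blue cap, the jar (upright) and the tweezers are within 15 mm of where they began (y of red_cap_1 in the frame of tray between -0.063 and 0.049 m and x of red_cap_1 in the frame of tray between -0.085 and 0.085 m and height (world z) of each of red_cap_1, red_cap_2, red_cap_3 below 0.006 m and angle between each of red_cap_1, red_cap_2, red_cap_3, jar's own z axis and vertical below 0.15 rad and linear speed of each of red_cap_1, red_cap_2, red_cap_3 below 0.01 m/s and y of red_cap_2 in the frame of tray between -0.063 and 0.049 m and x of red_cap_2 in the frame of tray between -0.085 and 0.085 m and y of red_cap_3 in the frame of tray between -0.063 and 0.049 m and x of red_cap_3 in the frame of tray between -0.085 and 0.085 m and distance of each of blue_cap, jar, tweezers_1 from where it was at the start of the episode below 0.015 m); the robot touches nothing.
It fails at once if a red cap is lifted off the bench (more than 12 mm) instead of being pushed along it (height (world z) of any of red_cap_1, red_cap_2, red_cap_3 above 0.012 m).
It fails at once if the blue cap is moved by more than 15 mm (distance of blue_cap from where it was at the start of the episode above 0.015 m).
It fails at once if the white jar is moved by more than 15 mm (distance of jar from where it was at the start of the episode above 0.015 m).
It fails at once if the tweezers are moved by more than 15 mm (distance of tweezers_1 from where it was at the start of the episode above 0.015 m).
It fails at once if the tray is hit or leaned on with more than 25 N (contact force between any of the arm, the fingers and tray above 25 N).
It also fails if it takes over 72 s, if anything falls off the work surface, if the arm or the gripper's body presses on something with over 40 N, if the wrist force passes 120 N, or if a joint passes its speed limit or range.

## Working session

There is one attempt and no reset: what is moved stays moved. The work goes in short steps, Python scripts to look and compute and a shell command to move; the robot and the scene stay as the last step left them, time stands still between calls to the robot, and variables do not carry over. Pictures are saved under pics/ and viewed, at most 10 in all, crops included, and the job is handed in when it is done.

```bash
mkdir -p pics; cat > h.py <<'E'
import numpy as np, cv2
from workcell import bot
def ray(c,p,z=0.0):
    f=200/np.tan(np.radians(c["fovy"])/2)
    R=np.array(c["R"]);t=np.array(c["t"])
    d=R.T@np.array([(p[0]-c["cx"])/f,(p[1]-c["cy"])/f,1]);o=-R.T@t
    return o+d*(z-o[2])/d[2]
def proj(c,X):
    f=200/np.tan(np.radians(c["fovy"])/2)
    q=np.array(c["R"])@np.array(X)+np.array(c["t"]); return [f*q[0]/q[2]+c["cx"],f*q[1]/q[2]+c["cy"]]
def save(c,n): cv2.imwrite("pics/"+n,c["img"][:,:,::-1])
E
python3 - <<'E'
from h import *
print(bot.nose_length,bot.get_obs()["tcp_rot"],bot.get_obs()["ee_pos"])
for n in("top","side"):
    c=bot.camera(n);save(c,n+"0.png");print(n,-np.array(c["R"]).T@c["t"],c["fovy"])
    for k in("tray","red_cap_1","blue_cap","jar","tweezers_1"):
        for d in bot.landmark_of(k,c):print(k,np.round(d["point"]),round(d["score"],2),np.round(ray(c,d["point"]),3)[:2])
E
```

```text
0.008 [-1.79923863e+02 -4.76243177e-05  1.47132948e+01] [ 0.13963031 -0.53176374  0.23857619]
top [ 0.34163672 -0.13927923  1.04212752] 43.24974847597818
tray [383. 193.] 0.96 [ 0.514 -0.312]
tray [236. 266.] 0.32 [ 0.367 -0.005]
red_cap_1 [308. 224.] 0.77 [ 0.451 -0.153]
red_cap_1 [316. 259.] 0.76 [ 0.379 -0.169]
red_cap_1 [230. 195.] 0.7 [0.513 0.009]
red_cap_1 [349. 264.] 0.68 [ 0.367 -0.237]
red_cap_1 [265. 228.] 0.66 [ 0.443 -0.064]
red_cap_1 [394. 259.] 0.52 [ 0.377 -0.328]
red_cap_1 [303. 181.] 0.5 [ 0.541 -0.144]
blue_cap [221. 229.] 0.83 [0.442 0.027]
jar [283. 130.] 0.69 [ 0.652 -0.102]
tweezers_1 [384. 192.] 0.73 [ 0.516 -0.313]
tweezers_1 [236. 264.] 0.48 [ 0.37  -0.004]
side [0.03645561 0.7409699  0.6293385 ] 42.06422550530999
tray [361. 179.] 0.67 [ 0.51  -0.316]
red_cap_1 [292. 244.] 0.81 [0.514 0.009]
red_cap_1 [312. 212.] 0.76 [ 0.539 -0.122]
red_cap_1 [386. 223.] 0.76 [ 0.377 -0.161]
red_cap_1 [402. 204.] 0.66 [ 0.374 -0.253]
red_cap_1 [334. 238.] 0.59 [ 0.45  -0.055]
red_cap_1 [353. 216.] 0.46 [ 0.452 -0.151]
red_cap_1 [413. 190.] 0.44 [ 0.373 -0.326]
blue_cap [318. 262.] 0.64 [0.438 0.034]
blue_cap [316. 211.] 0.4 [ 0.536 -0.129]
jar [268. 208.] 0.94 [ 0.638 -0.087]
tweezers_1 [362. 260.] 0.64 [ 0.364 -0.015]
```

View pics/top0.png

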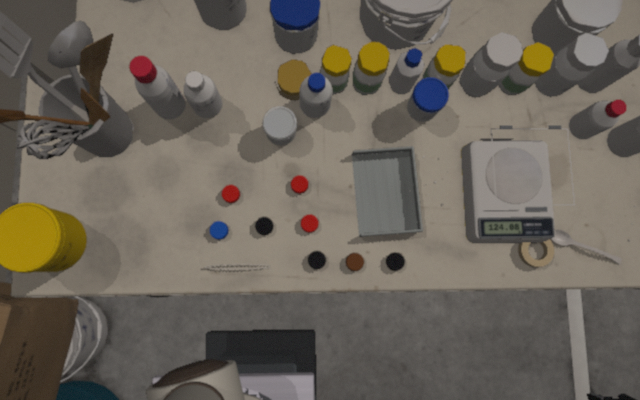

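View pics/side0.png

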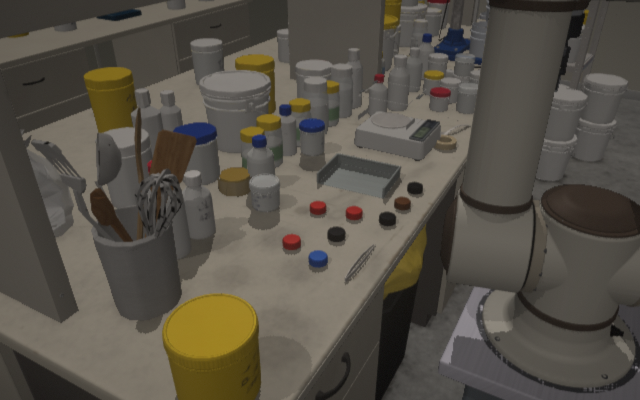

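The top view shows red caps at (231,194), (300,184) and (309,224). The look-alikes are black at (264,226), (317,260) and (395,261), and brown at (355,262); blue is at (219,231). The tray is at (387,193) with its mouth on the left, towards world +y. I choose the three saturated red ones, and check them in a crop.

```bash
cat >> h.py <<'E'
def caps(c,hues=((0,6),(174,180)),zc=0.016):
    hsv=cv2.cvtColor(c["img"],cv2.COLOR_RGB2HSV);m=np.zeros(hsv.shape[:2],np.uint8)
    for a,b in hues: m|=cv2.inRange(hsv,(a,180,80),(b,255,255))
    n,_,s,ce=cv2.connectedComponentsWithStats(m)
    return [(ce[i].round(1),s[i,4],ray(c,ce[i],zc)[:2].round(4)) for i in range(1,n) if s[i,4]>40]
E
python3 - <<'E'
from h import *
c=bot.camera("top")
print("red",*caps(c),sep="\n");print("blue",*caps(c,((105,125),)),sep="\n")
cr=cv2.resize(c["img"][135:285,190:430],None,fx=3.3,fy=3.3,interpolation=cv2.INTER_CUBIC)
cv2.imwrite("pics/crop1.png",cr[:,:,::-1])
E
```

```text
red
(array([141.6,  66.8]), np.int32(364), array([0.7888, 0.1977]))
(array([617.6, 107. ]), np.int32(150), array([ 0.6944, -0.8204]))
(array([299.1, 183.9]), np.int32(218), array([ 0.5324, -0.1352]))
(array([230.3, 193.5]), np.int32(219), array([0.5138, 0.0063]))
(array([309. , 223.1]), np.int32(219), array([ 0.4509, -0.1549]))
blue
(array([294.3,  10.6]), np.int32(804), array([ 0.9169, -0.1282]))
(array([413.9,  56.2]), np.int32(98), array([ 0.811 , -0.3857]))
(array([316.2,  81.2]), np.int32(155), array([ 0.755 , -0.1736]))
(array([430.4,  93.8]), np.int32(710), array([ 0.7258, -0.4176]))
(array([218.5, 229.9]), np.int32(209), array([0.4388, 0.0291]))
```

View pics/crop1.png

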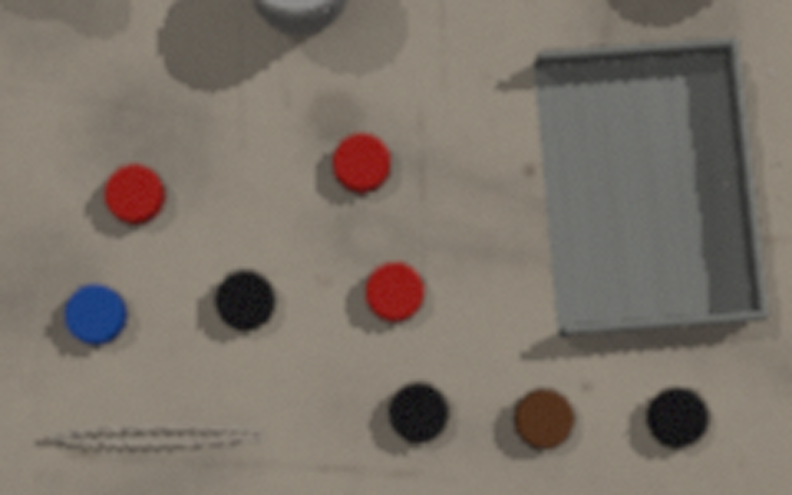

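The crop confirms three red caps; black, brown and blue are distinct. The mouth is on the left, with mouth rim corners at crop (538,60) and (563,332), and rear corners at (733,45) and (763,315).

```bash
cat >> h.py <<'E'
c4=np.array([(538,60),(563,332),(733,45),(763,315)])/3.3+[190,135]
E
python3 - <<'E'
from h import *
c=bot.camera("top");P=np.array([ray(c,p,0.029)[:2] for p in c4]);print(P.round(4))
print("len mouth",np.linalg.norm(P[0]-P[1]),"rear",np.linalg.norm(P[2]-P[3]),"sides",np.linalg.norm(P[0]-P[2]),np.linalg.norm(P[1]-P[3]))
T=P.mean(0);ux=(P[0]-P[1]+P[2]-P[3]);ux/=np.linalg.norm(ux);uy=np.array([-ux[1],ux[0]])
uy2=P[0]+P[1]-P[2]-P[3];print("T",T,"yaw",np.degrees(np.arctan2(ux[1],ux[0])),np.degrees(np.arctan2(-uy2[0],uy2[1])))
for p in[(.5324,-.1352),(.5138,.0063),(.4509,-.1549)]:
    d=np.array(p)-T;print(p,"tray",d@ux,d@uy)
for a in [(-.045,.04),(.045,.04),(0,.04)]:print(a,T+a[0]*ux+a[1]*uy)
s=bot.camera("side");print([caps(s)[i] for i in range(len(caps(s)))])
E
python3 -m inch '[[4,4.5,0,10],[8,9,0,20],[12,13.5,-1,30],[16,18,-2,40],[20,22.5,-3,50],[24,27,-4,60],[28,31.5,-5,70],[32,36,-6,80]]' 0 20
```

```text
[[ 0.5936 -0.2472]
 [ 0.4231 -0.2583]
 [ 0.6023 -0.3702]
 [ 0.4321 -0.3814]]
len mouth 0.17084342417278972 rear 0.17054792688360168 sides 0.1233183588355404 0.1234930086694423
T [ 0.51277967 -0.31428531] yaw 3.7381463837655886 4.142684126833123
(0.5324, -0.1352) tray 0.03125435194443345 0.1774251098474972
(0.5138, 0.0063) tray 0.021919255785725674 0.3198367174492221
(0.4509, -0.1549) tray -0.05135662604490361 0.1630805528433488
(-0.045, 0.04) [ 0.46526755 -0.27730426]
(0.045, 0.04) [ 0.55507607 -0.27143656]
(0, 0.04) [ 0.51017181 -0.27437041]
[(array([317.4, 205.3]), np.int32(70), array([ 0.5306, -0.1289])), (array([353.6, 210.4]), np.int32(78), array([ 0.4494, -0.149 ]))]
time: 1.75
ee_pos: [0.4608, -0.1702, 0.1792]
tcp_rot: [180.0, 0.0, 95.0]
wrist_force: [0.8, -0.6, 0.6]
opening: -0.0
grasp_force: 0.0
```

```bash
python3 -m inch '[[-0.7,3,-2,0],[-1.4,5.7,-5,0],[-1.4,5.7,-9,0],[-1.4,5.7,-12.5,0],[-1.4,5.7,-14.5,0],[-1.4,5.7,-14.5,0],[-1.4,5.7,-14.5,0],[-1.4,5.7,-14.5,0]]'
python3 - <<'E'
from h import *
s=bot.camera("side");c=bot.camera("top")
a=cv2.resize(s["img"][130:280,260:440],None,fx=4,fy=4,interpolation=cv2.INTER_CUBIC)
cv2.imwrite("pics/s1.png",a[:,:,::-1]);print(proj(s,[.447,-.113,.025]))
E
```

```text
time: 2.75
ee_pos: [0.4464, -0.1152, 0.0355]
tcp_rot: [179.9, 0.0, 94.7]
wrist_force: [-0.2, -0.3, -0.8]
opening: -0.0001
grasp_force: 0.0
[np.float64(347.4784379868055), np.float64(214.92993805323712)]
```

View pics/s1.png

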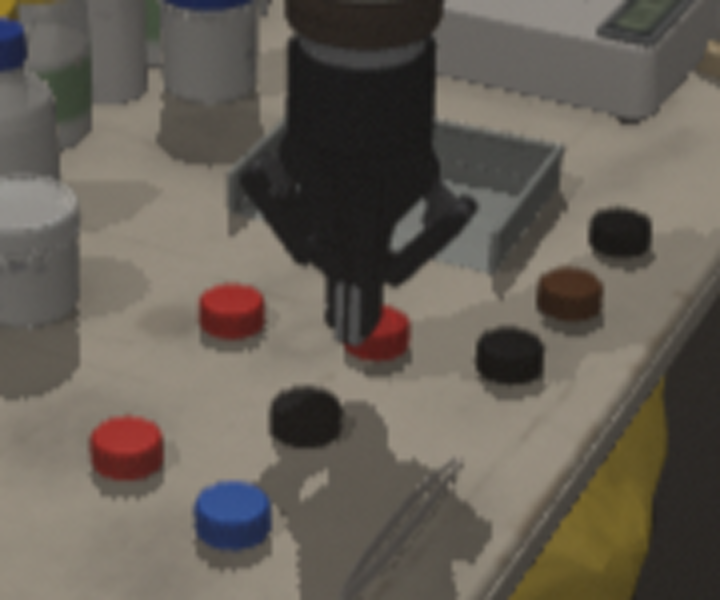

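The fingertip (crop 350,335) sits between the black cap (305,415) and the red cap (378,335), and is clear of both. I'll go down and push.

```bash
python3 -m inch '[[0,0,-1.1,0],[0,0,-2.1,0],[0,0,-2.1,0],[0.05,-0.5,-2.1,0],[0.1,-1,-2.1,0],[0.15,-1.8,-2.1,0],[0.2,-2.6,-2.1,0],[0.3,-3.4,-2.1,0]]'
python3 -m inch '[[0.07,-0.8,0,0],[0.14,-1.6,0,0],[0.21,-2.4,0,0],[0.28,-3.2,0,0],[0.35,-4,0,0],[0.42,-4.8,0,0],[0.49,-5.6,0,0],[0.56,-6.4,0,0]]'
python3 - <<'E'
from h import *
for n in("top","side"):
    s=bot.camera(n);print(n,*caps(s),sep="\n")
E
```

```text
time: 3.85
ee_pos: [0.4487, -0.1496, 0.0133]
tcp_rot: [180.0, 0.0, 94.7]
wrist_force: [0.6, -0.2, -0.6]
opening: -0.0001
grasp_force: 0.2
time: 4.85
ee_pos: [0.4543, -0.2135, 0.0133]
tcp_rot: [-180.0, -0.0, 94.7]
wrist_force: [-0.9, 0.4, 0.4]
opening: -0.0001
grasp_force: 0.1
top
(array([141.6,  66.9]), np.int32(369), array([0.7885, 0.1976]))
(array([617.6, 107. ]), np.int32(149), array([ 0.6943, -0.8205]))
(array([299.1, 184. ]), np.int32(215), array([ 0.5322, -0.1354]))
(array([230.3, 193.5]), np.int32(217), array([0.5136, 0.0062]))
side
(array([317.9, 205. ]), np.int32(60), array([ 0.5303, -0.1305]))
```

```bash
python3 - <<'E'
from h import *
a=[cv2.resize(bot.camera(n)["img"][y:y+110,x:x+160],None,fx=2.5,fy=2.5,interpolation=cv2.INTER_CUBIC) for n,x,y in(("top",290,150),("side",300,140))]
cv2.imwrite("pics/p2.png",np.hstack(a)[:,:,::-1])
E
```

```text
(no output)
```

View pics/p2.png

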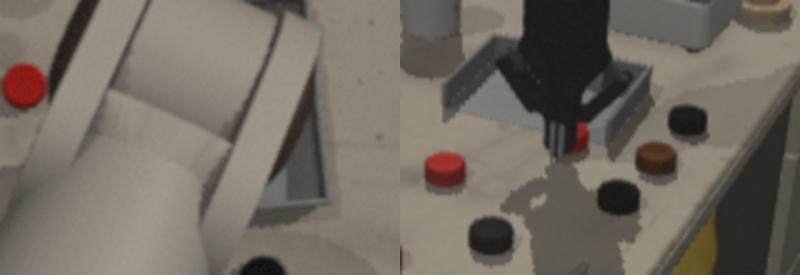

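The cap (side half, 575,140) is still ahead of the finger with the same offset as before. I'll continue into the tray.

```bash
python3 -m inch '[[0.09,-0.9,0,0],[0.18,-1.8,0,0],[0.27,-2.7,0,0],[0.36,-3.6,0,0],[0.45,-4.5,0,0],[0.5,-5.3,0,0],[0.55,-6,0,0],[0.6,-6.4,0,0]]'
python3 -m inch '[[0,0.5,0,0],[0,1,0.5,0],[0,1,3,0],[0,1.5,6,0],[2,5,7,0],[4,9,7,0],[6,14,7,0],[7,18.4,7,0]]'
python3 - <<'E'
from h import *
for n in("top","side"):
    s=bot.camera(n);print(n,*caps(s),sep="\n")
E
```

```text
time: 6.05
ee_pos: [0.4603, -0.2774, 0.0133]
tcp_rot: [-180.0, -0.0, 94.7]
wrist_force: [1.0, 0.2, -0.1]
opening: 0.0001
grasp_force: 0.2
time: 7.05
ee_pos: [0.5308, -0.0907, 0.0838]
tcp_rot: [180.0, 0.0, 94.8]
wrist_force: [1.2, -0.4, -0.5]
opening: 0.0001
grasp_force: 0.0
top
(array([141.6,  66.9]), np.int32(368), array([0.7885, 0.1976]))
(array([617.8, 106.9]), np.int32(143), array([ 0.6945, -0.8208]))
(array([299.7, 184.2]), np.int32(190), array([ 0.5319, -0.1366]))
(array([382.3, 215.7]), np.int32(217), array([ 0.4646, -0.3056]))
side
(array([375.6, 180.5]), np.int32(60), array([ 0.4628, -0.2992]))
(array([315.8, 205.6]), np.int32(56), array([ 0.5331, -0.126 ]))
```

```bash
python3 -m inch '[[-0.3,0.3,-2,3],[-0.3,0.3,-5,3],[-0.3,0.3,-6.5,3],[-0.3,0.3,-7.1,3],[-0.3,0.3,-7.1,3],[-0.25,-0.3,-7.1,3],[-0.2,-0.8,-7.1,3],[-0.1,-1.5,-7.1,3]]'
python3 -m inch '[[0.11,-0.8,0,0],[0.22,-1.6,0,0],[0.33,-2.4,0,0],[0.44,-3.2,0,0],[0.54,-4,0,0],[0.65,-4.8,0,0],[0.76,-5.6,0,0],[0.87,-6.4,0,0]]'
python3 - <<'E'
from h import *
for n in("top","side"):
    s=bot.camera(n);print(n,*caps(s),sep="\n")
E
```

```text
time: 8.15
ee_pos: [0.5296, -0.1085, 0.0127]
tcp_rot: [180.0, 0.0, 97.7]
wrist_force: [0.0, -0.4, 0.3]
opening: -0.0001
grasp_force: 0.1
time: 9.15
ee_pos: [0.538, -0.1725, 0.0122]
tcp_rot: [-180.0, -0.0, 97.7]
wrist_force: [-0.7, -0.2, 0.7]
opening: -0.0002
grasp_force: 0.0
top
(array([141.7,  66.9]), np.int32(370), array([0.7885, 0.1975]))
(array([617.8, 107. ]), np.int32(149), array([ 0.6944, -0.8208]))
(array([230.3, 193.6]), np.int32(218), array([0.5136, 0.0062]))
(array([382.3, 215.7]), np.int32(215), array([ 0.4646, -0.3056]))
side
(array([376. , 180.5]), np.int32(51), array([ 0.462 , -0.2997]))
(array([290.3, 239.1]), np.int32(56), array([0.5142, 0.0126]))
```

```bash
python3 -m inch '[[0.11,-0.8,0,0],[0.22,-1.6,0,0],[0.33,-2.4,0,0],[0.44,-3.2,0,0],[0.54,-4,0,0],[0.65,-4.8,0,0],[0.76,-5.6,0,0],[0.87,-6.4,0,0]]'
python3 -m inch '[[0.11,-0.8,0,0],[0.22,-1.6,0,0],[0.33,-2.4,0,0],[0.4,-3,0,0],[0.47,-3.5,0,0],[0.52,-3.8,0,0],[0.52,-3.8,0,0],[0.5,-3.3,0,0]]'
python3 -m inch '[[0,0.5,0.5,0],[0,0.5,3,0],[0,1,6,-1],[-0.5,5,7,-2],[-1,11,7,-3],[-2,17,7,-3],[-3,23,7,-3],[-3.7,29,7,-3]]'
python3 - <<'E'
from h import *
for n in("top","side"):
    s=bot.camera(n);print(n,*caps(s),sep="\n")
E
```

```text
time: 10.25
ee_pos: [0.5467, -0.2365, 0.0123]
tcp_rot: [-180.0, -0.0, 97.7]
wrist_force: [-0.1, 0.8, -0.2]
opening: 0.0
grasp_force: 0.1
time: 11.25
ee_pos: [0.5516, -0.2688, 0.0122]
tcp_rot: [-180.0, -0.0, 97.7]
wrist_force: [0.2, 0.4, 0.1]
opening: -0.0001
grasp_force: 0.0
time: 12.25
ee_pos: [0.514, 0.0232, 0.083]
tcp_rot: [179.9, 0.0, 94.7]
wrist_force: [1.3, 0.8, 0.1]
opening: 0.0001
grasp_force: 0.0
top
(array([141.4,  65.7]), np.int32(317), array([0.7912, 0.1982]))
(array([617.6, 107.1]), np.int32(149), array([ 0.6942, -0.8205]))
(array([379.4, 173. ]), np.int32(213), array([ 0.554 , -0.3026]))
(array([230.5, 193.6]), np.int32(210), array([0.5134, 0.0058]))
(array([382.3, 215.7]), np.int32(219), array([ 0.4645, -0.3056]))
side
(array([342.5, 173.1]), np.int32(68), array([ 0.5513, -0.2942]))
(array([376. , 180.8]), np.int32(68), array([ 0.4614, -0.2983]))
```

```bash
python3 -m inch '[[0,1.2,-1,-5.7],[0,2.2,-3,-5.7],[0,2.2,-6,-5.7],[0,2.2,-7,-5.7],[0,2.2,-7,-5.7],[0,1.7,-7,-5.7],[0,1.1,-7,-5.7],[0,0.4,-7,-5.7]]'
python3 -m inch '[[0,-0.8,0,0],[-0.03,-1.6,0,0],[-0.04,-2.4,0,0],[-0.05,-3.2,0,0],[-0.06,-4,0,0],[-0.07,-4.8,0,0],[-0.08,-5.6,0,0],[-0.1,-6.4,0,0]]'
python3 -m inch '[[0,-0.8,0,0],[-0.03,-1.6,0,0],[-0.04,-2.4,0,0],[-0.05,-3.2,0,0],[-0.06,-4,0,0],[-0.07,-4.8,0,0],[-0.08,-5.6,0,0],[-0.1,-6.4,0,0]]'
python3 - <<'E'
from h import *
for n in("top","side"):
    s=bot.camera(n);print(n,*caps(s),sep="\n")
print(caps(bot.camera("top"),((105,125),)))
a=[cv2.resize(bot.camera(n)["img"][y:y+120,x:x+160],None,fx=2.5,fy=2.5,interpolation=cv2.INTER_CUBIC) for n,x,y in(("top",240,150),("side",270,140))]
cv2.imwrite("pics/p3.png",np.hstack(a)[:,:,::-1])
E
```

```text
time: 13.35
ee_pos: [0.515, 0.0245, 0.0129]
tcp_rot: [179.9, -0.0, 89.0]
wrist_force: [0.1, -0.1, 0.3]
opening: 0.0002
grasp_force: 0.1
time: 14.35
ee_pos: [0.5137, -0.0395, 0.0123]
tcp_rot: [-180.0, 0.0, 89.0]
wrist_force: [0.6, 0.9, 0.1]
opening: -0.0002
grasp_force: 0.1
time: 15.35
ee_pos: [0.5127, -0.1035, 0.0123]
tcp_rot: [-180.0, 0.0, 89.0]
wrist_force: [-0.5, 0.7, -0.5]
opening: -0.0001
grasp_force: 0.0
top
(array([141.5,  66.8]), np.int32(364), array([0.7888, 0.1977]))
(array([617.6, 107. ]), np.int32(149), array([ 0.6943, -0.8204]))
(array([379.4, 173.1]), np.int32(211), array([ 0.5538, -0.3026]))
(array([382.2, 215.8]), np.int32(221), array([ 0.4643, -0.3054]))
side
(array([342.4, 174. ]), np.int32(88), array([ 0.5495, -0.2901]))
(array([375.6, 181.2]), np.int32(76), array([ 0.4614, -0.296 ]))
[(array([295. ,  10.8]), np.int32(821), array([ 0.9165, -0.1297])), (array([413.8,  55.7]), np.int32(107), array([ 0.812 , -0.3857])), (array([316.4,  81.1]), np.int32(160), array([ 0.7554, -0.1741])), (array([430.3,  93.8]), np.int32(700), array([ 0.7259, -0.4174]))]
```

View pics/p3.png

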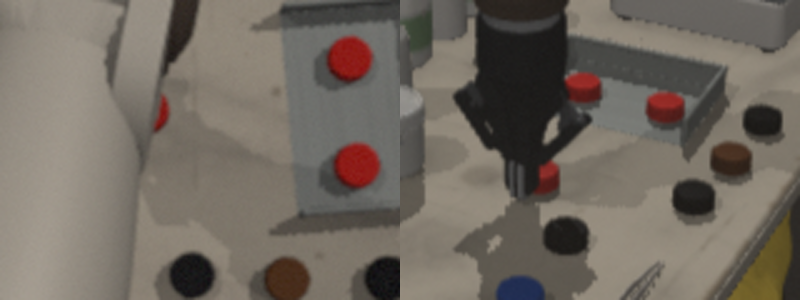

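A and C lie in the tray, and B (side half, 545,178) is just ahead of the finger. Two more strokes.

```bash
python3 -m inch '[[0,-1,0,0],[-0.03,-2,0,0],[-0.04,-3,0,0],[-0.05,-4,0,0],[-0.06,-5,0,0],[-0.07,-6,0,0],[-0.08,-7,0,0],[-0.1,-8,0,0]]'
python3 -m inch '[[0,-1,0,0],[-0.03,-2,0,0],[-0.04,-3,0,0],[-0.05,-4,0,0],[-0.06,-5,0,0],[-0.07,-6,0,0],[-0.08,-7,0,0],[-0.1,-7.9,0,0]]'
python3 -m inch '[[0,0,0,0],[0,0.5,0,0],[0,1,0.5,0],[0,1,3,0],[0,1,7,0],[-3,1,11,0],[-6,1,15,0],[-10,0,18,0]]'
python3 -m inch '[[-2,-3,0,0],[-4,-6,0,0],[-6,-9,0,0],[-8,-12,0,0],[-10,-15,0,0],[-12,-18,0,0],[-12,-18,0,0],[-12,-18,0,0]]'
python3 - <<'E'
from h import *
for n in("top","side"):
    s=bot.camera(n);print(n,*caps(s),sep="\n")
c=bot.camera("top");print(caps(c,((105,125),))[-1])
for k in("jar","tweezers_1"):
    for d in bot.landmark_of(k,c):print(k,np.round(d["point"]),round(d["score"],2))
save(c,"end.png")
E
```

```text
time: 16.6
ee_pos: [0.5117, -0.1836, 0.0123]
tcp_rot: [-180.0, -0.0, 89.0]
wrist_force: [-0.8, -0.1, -0.0]
opening: 0.0003
grasp_force: 0.1
time: 17.6
ee_pos: [0.5107, -0.2626, 0.0123]
tcp_rot: [-180.0, -0.0, 89.0]
wrist_force: [-0.8, -1.1, 0.6]
opening: 0.0001
grasp_force: 0.1
time: 18.6
ee_pos: [0.4103, -0.2612, 0.1945]
tcp_rot: [179.9, 0.1, 89.1]
wrist_force: [0.1, -1.6, 0.2]
opening: -0.0001
grasp_force: 0.0
time: 19.6
ee_pos: [0.291, -0.4414, 0.1925]
tcp_rot: [180.0, -0.0, 89.0]
wrist_force: [-0.3, 0.1, -0.1]
opening: 0.0
grasp_force: 0.0
top
(array([141.7,  66.9]), np.int32(369), array([0.7884, 0.1975]))
(array([617.7, 107. ]), np.int32(149), array([ 0.6943, -0.8206]))
(array([379.3, 173.1]), np.int32(214), array([ 0.5538, -0.3022]))
(array([374.8, 194. ]), np.int32(220), array([ 0.5099, -0.2915]))
(array([382.2, 215.8]), np.int32(220), array([ 0.4644, -0.3054]))
side
(array([342.6, 172.8]), np.int32(61), array([ 0.552 , -0.2959]))
(array([356.3, 178.8]), np.int32(65), array([ 0.508 , -0.2842]))
(array([375.8, 180.9]), np.int32(68), array([ 0.4618, -0.2979]))
(array([218.5, 229.9]), np.int32(209), array([0.4389, 0.0292]))
jar [283. 130.] 0.8
tweezers_1 [237. 264.] 0.47
tweezers_1 [383. 172.] 0.41
```

View pics/end.png

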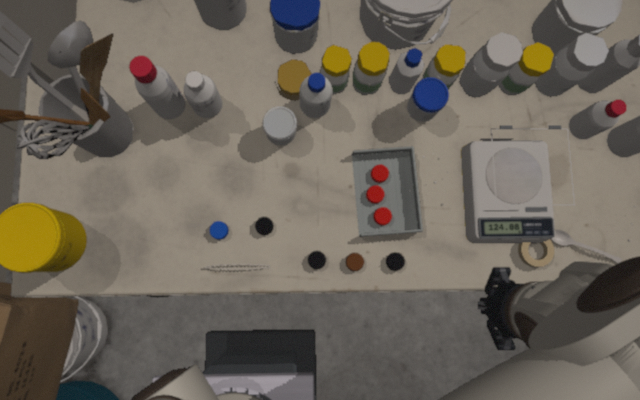

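All three red caps, at (379,173), (375,194) and (382,216), lie well inside the tray. The blue cap (218,230), the jar and the tweezers have not moved, and the arm is clear.

```bash
python3 -c "
from workcell import bot
print(bot.job_done())"
```

```text
the job is handed in; nothing more can be done
None
```

I swept all three red caps flat into the tray, well inside the mouth, with the blue cap, jar and tweezers still in place, and handed the job in after about 20 s of robot time; it returned no verdict.

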